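# Clamp a chair-back panel in the fixture with the T-key

### The arm

A 6-joint arm with a two-finger parallel gripper is mounted at the origin on the work surface. World frame = base frame: x ahead of the robot, y to its left, z up, the work surface at z = 0. Lengths are in mm, angles in rad, forces in N, time in s.
With the tool pointing down it reaches from about 350 to 975 mm from the base axis. Payload 7.1 kg.
Tool frame: the origin (TCP) lies midway between the tips of the shut fingers; the grasp point (between the pads) lies ctrl.tcp_to_grasp behind it (ctrl.tcp_to_grasp is the distance from the TCP to the grasp point, in mm); z points along the fingers, y is the direction in which the jaws open and shut (so a half turn about z gives the same grasp; the last joint's range is limited). The gripper opens to 88 mm and grips with 3 to 60 N. Pads are 20 mm wide; open, the fingers measure 115 mm over their backs; the gripper's body (75 mm by 178 mm) begins 61 mm behind the grasp point.
Start: joints at [1.176, 0.423, 1.63, -0, 1.089, -0.019], TCP at [229.353, 581.379, 194.375] pointing down, gripper open.
Joint ranges: [-3, 3], [-0.9, 2.11], [0.09, 2.58], [-1.31, 4.45], [0.11, 2.69], [-2.54, 2.54]. Speed limits (rad/s): [2.39, 2.39, 3.01, 3.14, 3.14, 3.14].

### API

Orientations are given as a rotation vector (axis times angle).
In Python, from workcell import ctrl gives the robot as it stands.
- The arm moves only by the tool play_rows, never from a script. Its argument "increments" is text: rows parted by semicolons, each of 5 numbers parted by spaces: the opening, from 0 (shut) to 1 (fully open), then the shift along the world's x, y, z in m, then the turn about the world's z in degrees. A call has 1 to 20 rows; each row shifts and turns the commanded pose from where the row before left it; what a row does not reach is not made up. A row lasts 1/10 s, in which the tool goes at most 50 mm and 8.59 degrees, less where a joint would pass 70% of its speed; a pose out of reach is approached as far as the arm can. A call is refused whole if a number of a shift passes 0.05 or a number of a turn 8.59, either way. A call with a gripper value outside its range is refused whole. The fingers move at their own pace and stop on an object; the grip force is fixed at half the most. Time passes only in rows, so rows that do not move let the fingers close. It gives the time, the measured TCP pose, the force and the opening at its end, in the units of the state.
- ctrl.get_obs(): the state, without advancing time (a new reading comes with each control period).
- ctrl.get_image(name): name is "scene" or "top" or "wrist"; returns a dict with "img" (384x512x3 uint8, red, green, blue), "range_z" (384x512 float32, mm along the optical axis (not along the pixel's ray), 0 where there is no reading), "vertical_fov" (degrees; the focal length in pixels is half the picture's height over the tangent of half this angle, whatever the lens; pixels are square), "cx", "cy" (the principal point, pixels), "origin" and "attitude" of the camera in the world. Camera axes: x right, y down, z forward; pixel columns grow to the right and rows downward; lengths in mm; the calibration is good to about 2 mm. A picture is of the moment at which its call begins.
- ctrl.close_job(): hands the job in, once; it reports no verdict.
The state is a dict: "t": time; "qpos": joint angles; "qvel": joint speeds; "joint_torque": joint torques, N m; "ee_pos": TCP position; "orientation": TCP orientation; "ft_force": force on the tool from outside, world axes, zero at the start; "moment": the same for the moment, N m; "width": finger opening in mm.
Only numpy, scipy, OpenCV 4.12 (cv2) and the standard library are available. Lean on these libraries where they do the work, as an engineer would, in place of code of your own. Each camera call takes 0.05 s, during which the arm holds its last target. There are 200 camera calls.

### The job

Clamp the cork-faced panel in the fixture: take the red T-key from the rack, feel it down into the square socket at the bottom of the blue clamp's bore, and turn it clockwise until the rubber jaw grips the panel firmly against the steel fence, without crushing the cork. Then put the red key back in the rack, fully home and upright, and leave the panel clamped and everything else undisturbed.

Things in the scene. Friction and masses are not known exactly. Their poses are not given: they have to be found in the camera images.
- key_handle (a point): the red T-key, 155 mm tall, about 0.42 kg, standing upright in the rack at the start; this point is the centre of its handle, z up along the shank, x along the handle. The handle is a red bar, 120 mm long (x), 24 mm thick (y, the way to grip it), 30 mm high, on top of a round steel shank 22 mm in diameter
- key_collar (a point): centre of the underside of the red key's dark collar (40 mm in diameter, 7 mm thick), 84 mm below the handle's centre; axes as the handle's. In the rack the key hangs by this collar on the block's top, and the collar rests on the clamp's top face when the tip is fully in the socket
- key_tip (a point): centre of the end of the red key's tip, 56 mm below the collar's underside, 140 mm below the handle's centre; axes as the handle's. The tip is a 16 mm square, 18 mm long, its sides parallel to the handle, the last 3 mm tapered to 12 mm
- spare_key_handle (a point): handle centre of a second T-key of the same shape with a yellow handle and a thinner shank (its 12 mm square tip is too small for this screw); to be left in the rack
- rack: wooden block fixed to the bench, 90 mm (x) by 240 mm (y) by 75 mm high; origin at the centre of its underside. It has two upright holes, 27 mm in diameter, through to the bench
- hole_a (a point): mouth of one rack hole, on the block's top, 65 mm from the rack's centre towards its +y. One hole holds the red key and the other the yellow one; which is which varies
- hole_b (a point): mouth of the other rack hole, 65 mm from the rack's centre towards its -y
- fixture: assembly fixture fixed to the bench: aluminium plate 360 mm (x) by 240 mm (y) by 15 mm thick, origin at the centre of its underside. At its -x end stands a blue clamp block 70 x 80 mm whose top is 80 mm above the bench; at its +x end a steel fence bar along y, 30 mm high, whose inner face lies 126.2 mm from the origin
- bore (a point): mouth of the clamp's bore: centre of the bore on the top face of the blue block, 125 mm from the fixture's origin towards -x, 80 mm above the bench. The bore is upright, 24 mm in diameter, countersunk at the mouth to 36 mm
- screw_face (a point): centre of the brass screw's face, 40 mm down the bore, with a square socket 18 mm wide and 20 mm deep. The screw's angle is unknown at the start: the key's tip rides on the face (collar about 13 mm above the block) unless its square is within about 7 degrees of the socket's; then it goes in until the collar meets the block
- jaw: black rubber-faced jaw, 60 mm wide (y), 22 mm high, on the plate at the blue block's +x side; origin at the foot of its pressing face. Turning the screw clockwise seen from above moves it to the fixture's +x, 4 mm per rad. The screw takes about 0.15 N m and stays put; after 1.3 to 2.8 rad (varies) the panel meets the fence; then, per rad, torque grows by about 0.4 N m and the grip by about 100 N
- panel_mid (a point): centre of the loose chair-back panel between jaw and fence: plywood with a cork face, rounded corners, two dark slots, 190 mm (x) by 140 mm (y) by 18 mm thick, about 0.4 kg; at the start some mm short of the fence and slightly skew
- driver: yellow-handled screwdriver, 200 mm, lying on the bench; a bystander
- mallet: hammer, 260 mm, lying on the bench; a bystander
- glue: white bottle with a red cap, 60 mm in diameter, 150 mm tall, standing; a bystander
- bar_clamp: red quick clamp with a dark bar, 260 mm, lying on the bench; a bystander
- tape: yellow tape measure, 70 mm, standing on the bench; a bystander
- screws: small open blue box, 110 x 90 x 40 mm; a bystander

How it is judged (in metres and radians):
On the way, in this order (a step that is already met when the one before it is completed fails the run):
1. the red key's tip is fully in the screw's socket in the clamp (collar down on the block) (horizontal distance between key_tip and bore below 0.005 m and z of key_tip in the frame of fixture below 0.028 m), for 0.2 s.
2. the jaw presses on the panel with more than 15 N (contact force between jaw and panel above 15 N), for 0.2 s.
At the end, for the whole second after the job is handed in: the jaw presses the panel with more than 15 N, the panel lies square to the fixture (within 0.02 rad), and the red key stands at rest and upright (within 0.08 rad) in a rack hole, its collar within 4 mm of the rack's top (contact force between jaw and panel above 15 N and angle between the x axis of panel_mid and the x axis of fixture, either way round below 0.02 rad and (horizontal distance between key_tip and hole_a below 0.008 m or horizontal distance between key_tip and hole_b below 0.008 m) and z of key_tip in the frame of rack below 0.023 m and angle between key_tip's own z axis and vertical below 0.08 rad and linear speed of key below 0.02 m/s); the robot touches nothing.
It fails at once if the cork panel is crushed: the jaw presses on it with more than 110 N (contact force between jaw and panel above 110 N).
It fails at once if the yellow key is taken or a bystander is moved by more than 30 mm (distance of any of spare_key_handle, driver, mallet, glue, bar_clamp, tape, screws from where it was at the start of the episode above 0.03 m).
It also fails if it takes over 64 s, if anything falls off the work surface, if the arm or the gripper's body presses on something with over 40 N, if the wrist force passes 120 N, or if a joint passes its speed limit or range.

## Working session

There is one attempt and no reset: what is moved stays moved. The work goes in short steps, Python scripts to look and compute and a tool call to move; the robot and the scene stay as the last step left them, time stands still between calls to the robot, and variables do not carry over. Pictures are saved under pics/ and viewed, on a budget of 10 in all, crops included, one or two more only if the job needs it, and the job is handed in when it is done.

Besides the shell and the picture viewer there is one more tool, called after "Call:" by a JSON object that holds its "fn" and its "kwargs". play_rows: Moves the arm, as the interface text tells. Its arguments: {"type":"object","properties":{"increments":{"type":"string"}},"required":["increments"]}

```bash
mkdir -p pics; ls; cat > h.py <<'E'
import numpy as np,cv2
from workcell import ctrl
from scipy.spatial.transform import Rotation as R
def cap(n):
    d=ctrl.get_image(n); cv2.imwrite  # noqa
    a=np.array(d["attitude"],float); d["R"]=a if a.shape==(3,3) else R.from_rotvec(a).as_matrix()
    d["f"]=d["img"].shape[0]/2/np.tan(np.radians(d["vertical_fov"])/2); d["o"]=np.array(d["origin"],float); return d
def save(d,p): cv2.imwrite(p,cv2.cvtColor(d["img"],cv2.COLOR_RGB2BGR))
def cloud(d):
    v,u=np.mgrid[:d["img"].shape[0],:d["img"].shape[1]]; z=d["range_z"]
    P=np.stack([(u-d["cx"])/d["f"]*z,(v-d["cy"])/d["f"]*z,z],-1)
    return P@d["R"].T+d["o"]
def onplane(d,u,v,h):
    r=d["R"]@np.array([(u-d["cx"])/d["f"],(v-d["cy"])/d["f"],1]); return d["o"]+r*(h-d["o"][2])/r[2]
E
python3 - <<'E'
from h import *
o=ctrl.get_obs()
print(o, ctrl.tcp_to_grasp)
for n in("scene","top"):
    d=cap(n); save(d,f"pics/{n}0.png"); print(n,d["attitude"],d["o"],d["vertical_fov"],d["cx"],d["cy"],d.keys()); np.savez(f"{n}0.npz",**{k:v for k,v in d.items()},P=cloud(d))
E
```

```text
pics
{'t': 0.0, 'qpos': array([ 1.17600837e+00,  4.23867008e-01,  1.63065000e+00,  1.72663986e-05,
        1.08858337e+00, -1.90307752e-02]), 'qvel': array([-0.00074763, -0.00079607, -0.00148678, -0.00111589,  0.00047555,
       -0.00159867]), 'joint_torque': array([ 4.94503201e-04, -5.44606805e+01, -2.73666716e+01,  6.42888411e-02,
        2.26614217e-02, -1.03220518e-04]), 'ee_pos': array([229.12849126, 580.86694907, 193.60109613]), 'orientation': array([-5.86723289e-01, -3.08598683e+00,  2.31265134e-03]), 'ft_force': array([-0.8712895 , -0.18224471,  0.72215923]), 'moment': array([-0.02344098, -0.01357948, -0.00846416]), 'width': 87.76106745159565} 18.700000000000003
scene [-1.3774164  -2.30715237  0.79066014] [1376.47934451  458.4949261  1395.96122031] 43.60815391433224 250.20077535526255 190.15310332833366 dict_keys(['img', 'range_z', 'vertical_fov', 'cx', 'cy', 'origin', 'attitude', 'R', 'f', 'o'])
top [-2.13583507  2.09808751 -0.18262719] [ 217.59301241    3.63389553 1567.65255108] 55.97530169153307 255.22290773641447 196.20498784464075 dict_keys(['img', 'range_z', 'vertical_fov', 'cx', 'cy', 'origin', 'attitude', 'R', 'f', 'o'])
```

View pics/top0.png

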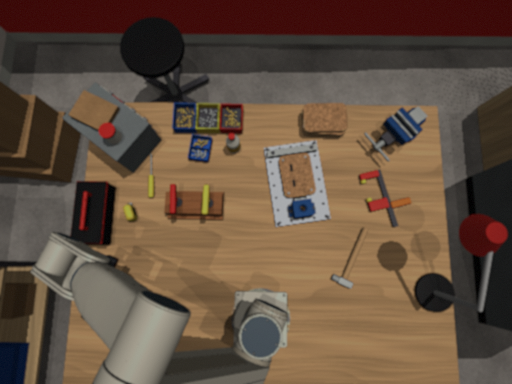

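View pics/scene0.png

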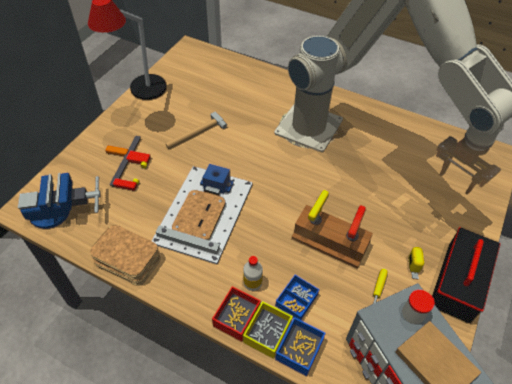

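Top view: the red key stands at about (172,198), the yellow one at (206,199), the blue clamp is at (302,208) and the fence at (291,148). The scene view agrees. Next I'll measure with masks and depth.

```bash
cat >> h.py <<'E'
def hsv(d): return cv2.cvtColor(d["img"],cv2.COLOR_RGB2HSV)
def box(P):
    (c,s,a)=cv2.minAreaRect(P[:,:2].astype(np.float32)); 
    if s[0]<s[1]: s=s[::-1]; a+=90
    return np.round(c,1),np.round(s,1),round((a+90)%180-90,2),np.round(np.median(P[:,2]),1),len(P)
def comp(d,P,lo,hi,zr,xr=(250,900),yr=(-400,600)):
    H=hsv(d); m=cv2.inRange(H,lo,hi)>0
    m&=(P[...,2]>zr[0])&(P[...,2]<zr[1])&(P[...,0]>xr[0])&(P[...,0]<xr[1])&(P[...,1]>yr[0])&(P[...,1]<yr[1])
    return m
E
python3 - <<'E'
from h import *
for n in("top","scene"):
    d=dict(np.load(f"{n}0.npz")); P=d["P"]
    print(n)
    for nm,lo,hi,zr in(("red",(0,150,60),(6,255,255),(155,190)),("red2",(174,150,60),(180,255,255),(155,190)),("yel",(22,150,60),(35,255,255),(155,190)),
      ("blue",(100,120,30),(125,255,255),(70,90)),("rackbrown",(0,30,20),(25,255,255),(68,82)),("plate",(0,0,60),(180,60,255),(8,22)),("cork",(5,60,60),(20,255,255),(27,40)),("fence",(0,0,40),(180,80,255),(38,52))):
        m=comp(d,P,lo,hi,zr)
        k,l,st,_=cv2.connectedComponentsWithStats(m.astype(np.uint8))
        for i in range(1,k):
            if st[i,4]>40: print(nm,st[i],*box(P[l==i]))
E
```

```text
top
red [170 184   7  30 187] [466.7 351.6] [117.2  23.4] 3.17 171.4 187
yel [202 185   7  30 179] [465.2 223.2] [116.4  24. ] -0.11 171.9 179
blue [293 200  21  18 274] [ 451.8 -171.5] [80.3 68.9] -80.44 79.8 274
rackbrown [304 108  44  24 809] [ 846.1 -273. ] [188.6 107.5] 89.99 71.9 809
rackbrown [164 192   6  21  93] [468.9 399.4] [86.5 20.3] 1.97 74.6 93
rackbrown [176 192  27  22 492] [468.1 304.3] [107.4  91.6] -88.8 74.7 492
rackbrown [209 193  14  22 252] [466.  195.2] [90.4 54.3] 0.09 74.6 252
plate [199 112  18  15  96] [864.4 253.7] [78.4 69.2] 88.27 19.0 96
plate [ 264  141   67   86 2026] [ 575.7 -150.6] [360.7 241.7] 9.14 14.7 2026
plate [195 149  12   9  48] [704.1 279.6] [46.9 36.9] 82.52 14.4 48
cork [ 279  152   37   46 1229] [ 605.1 -149.8] [196.4 137.5] 10.13 32.8 1229
fence [267 144  51  13 300] [ 713.7 -128.2] [219.  31.] -81.1 44.2 300
scene
red [348 206  18  32 233] [473.8 357.5] [120.   23.3] 2.79 171.6 233
red [386 365   9  13  51] [871.6 590.4] [23.2  7.2] 56.3 176.3 51
yel [308 190  21  31 246] [472.6 228. ] [120.6  24.5] -0.45 171.0 246
blue [203 165  26
[... 365 characters left out ...]
73
plate [292 285  21  17 102] [702.2 290.2] [61.6 27.6] 83.16 14.2 102
plate [233 297  22  16 104] [822.2 147.6] [67.5 27. ] 84.86 18.9 104
plate [220 306  12  15  73] [875.5 115.7] [47.8 25.4] 7.78 18.5 73
plate [252 310  35  37 420] [854.6 246.7] [90.2 83.4] 0.71 19.0 420
plate [284 326  36  37 267] [854.4 354.9] [90.2 84.2] 0.02 18.7 267
cork [ 172  190   53   50 1573] [ 604.1 -147.3] [191.6 142.6] 9.96 31.9 1573
cork [294 229  40  21  91] [514.8 244.4] [145.5  10.1] -89.99 33.6 91
cork [335 248  20  11  42] [516.2 356. ] [67.9  7.9] -87.74 33.0 42
cork [142 260  14  18  41] [ 867.1 -174.6] [65.5  7.8] 1.53 33.3 41
fence [156 226  64  27 503] [ 718.2 -123.9] [220.7  34.6] -80.56 43.6 503
```

Call:
{"fn": "play_rows", "kwargs": {"increments": "1 0.024 -0.0227 0.016 2.46;1 0.024 -0.0227 0.016 2.46;1 0.024 -0.0227 0.016 2.46;1 0.024 -0.0227 0.016 2.46;1 0.024 -0.0227 0.016 2.46;1 0.024 -0.0227 0.016 2.46;1 0.024 -0.0227 0.016 2.46;1 0.024 -0.0227 0.016 2.46;1 0.024 -0.0227 0.016 2.46;1 0.024 -0.0227 0.016 2.46;1 0 0 0 0;1 0 0 0 0"}}

```text
t: 1.3
ee_pos: [469.4, 354.0, 354.1]
orientation: [0.081, -3.14, -0.0]
ft_force: [-0.9, -0.7, 0.1]
width: 88.0
```

```bash
cat >> h.py <<'E'
def pose():
    o=ctrl.get_obs(); M=R.from_rotvec(o["orientation"]).as_matrix()
    print("t",o["t"],"p",np.round(o["ee_pos"],1),"yaw_y",round(np.degrees(np.arctan2(M[1,1],M[0,1])),2),"zax",np.round(M[:,2],4),"F",np.round(o["ft_force"],1),"M",np.round(o["moment"],2),"w",round(o["width"],1),"q6",round(o["qpos"][5],3)); return o
E
python3 - <<'E'
from h import *
pose(); d=cap("wrist"); save(d,"pics/w1.png"); P=cloud(d); print(d["o"],d["R"],d["f"],d["cx"],d["cy"])
for nm,lo,hi,zr in(("red",(0,150,60),(6,255,255),(155,190)),("yel",(22,150,60),(35,255,255),(155,190)),("rack",(0,30,20),(25,255,255),(68,82))):
    m=comp(d,P,lo,hi,zr,(300,700))
    k,l,st,_=cv2.connectedComponentsWithStats(m.astype(np.uint8))
    for i in range(1,k):
        if st[i,4]>200: print(nm,st[i],*box(P[l==i]))
E
```

```text
t 1.3 p [469.4 354.  354.1] yaw_y 92.94 zax [-5.e-04  1.e-04 -1.e+00] F [-0.9 -0.7  0.1] M [ 0.02  0.   -0.02] w 88.0 q6 -0.997
[384.7984408  349.95731867 544.14730141] [[-5.01640819e-02  9.51235255e-01  3.04360075e-01]
 [ 9.98740979e-01  4.77329841e-02  1.54278678e-02]
 [ 1.47517159e-04  3.04750804e-01 -9.52432111e-01]] 334.552427904025 258.3001005825395 189.23211625983976
red [ 250  107   21  102 1987] [469.  356.3] [117.2  23.3] 2.47 173.0 1987
yel [ 134   99   27  103 2351] [467.2 226.5] [116.8  24.8] -0.33 172.8 2351
rack [127 105  10  65 464] [468.5 176.1] [90.3 10.6] -0.69 74.8 464
rack [ 160  107   90   69 5159] [469.4 280. ] [126.7  90.8] 89.58 74.8 5159
rack [ 271  114   31   65 1760] [470.2 390.3] [90.2 42.1] -0.2 74.8 1760
```

View pics/w1.png

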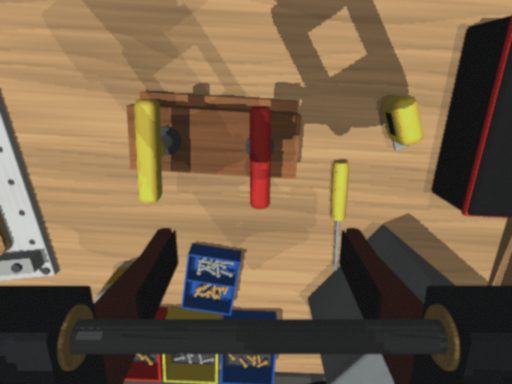

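The wrist view shows the red handle at (260,158) and the yellow one at (147,150), with the rack beneath. Everything is clear for a straight descent, so I'll grasp.

Call:
{"fn": "play_rows", "kwargs": {"increments": "1 0 0.002 -0.025 -0.4;1 0 0 -0.025 0;1 0 0 -0.025 0;1 0 0 -0.025 0;1 0 0 -0.025 0;1 0 0 -0.025 0;1 0 0 -0.025 0;1 0 0 -0.02 0;1 0 0 -0.015 0;1 0 0 -0.002 0;0 0 0 0 0;0 0 0 0 0;0 0 0 0 0;0 0 0 0 0;0 0 0 0 0"}}

```text
t: 2.85
ee_pos: [469.6, 356.5, 142.9]
orientation: [-0.073, 3.14, 0.001]
ft_force: [-0.2, -0.5, -1.0]
width: 51.1
```

Call:
{"fn": "play_rows", "kwargs": {"increments": "0 0 0 0 0;0 0 0 0 0;0 0 0 0 0;0 0 0 0 0;0 0 0 0 0;0 0 0 0 0"}}

```text
t: 3.45
ee_pos: [469.4, 356.3, 142.4]
orientation: [0.073, -3.141, 0.0]
ft_force: [0.6, -0.5, 0.2]
width: 23.1
```

Call:
{"fn": "play_rows", "kwargs": {"increments": "0 0 0 0.008 0;0 0 0 0.02 0;0 0 0 0.028 0;0 0 0 0.034 0;0 0 0 0.034 0;0 0 0 0.034 0;0 0 0 0.034 0;0 0 0 0 0"}}

```text
t: 4.25
ee_pos: [471.1, 357.8, 339.5]
orientation: [-0.073, 3.134, 0.008]
ft_force: [1.3, -0.3, -4.2]
width: 23.2
```

Call:
{"fn": "play_rows", "kwargs": {"increments": "0 0.002 -0.015 0 0;0 0.003 -0.025 0 0.5;0 0.0042 -0.03 0 0.5;0 0.0042 -0.03 0 0.5;0 0.0042 -0.03 0 0.5;0 0.0042 -0.03 0 0.5;0 0.0042 -0.03 0 0.5;0 0.0042 -0.03 0 0.5;0 0.0042 -0.03 0 0.5;0 0.0042 -0.03 0 0.5;0 0.0042 -0.03 0 0.5;0 0.0042 -0.03 0 0.5;0 0.0042 -0.03 0 0.5;0 0.0042 -0.03 0 0.5;0 0.0042 -0.03 -0.02 0;0 0.0042 -0.03 -0.03 0;0 0.003 -0.025 -0.03 0;0 0.001 -0.015 -0.03 0;0 0.001 -0.01 -0.02 0;0 0 0 0 0"}}

```text
t: 6.25
ee_pos: [533.7, -154.1, 199.1]
orientation: [0.247, -3.122, -0.005]
ft_force: [-0.3, -0.0, -4.8]
width: 23.4
```

```bash
python3 - <<'E'
from h import *
pose(); d=cap("wrist"); np.savez("w2.npz",P=cloud(d),**d)
im=cv2.resize(d["img"],(768,576),interpolation=cv2.INTER_CUBIC); cv2.imwrite("pics/w2.png",im[...,::-1])
print(d["o"])
E
```

```text
t 6.25 p [ 533.7 -154.1  199.1] yaw_y 99.06 zax [-0.01    0.0026 -0.9999] F [-0.3 -0.  -4.8] M [0.04 0.11 0.03] w 23.4 q6 -2.031
[ 451.83596745 -167.58167641  389.95539478]
```

View pics/w2.png

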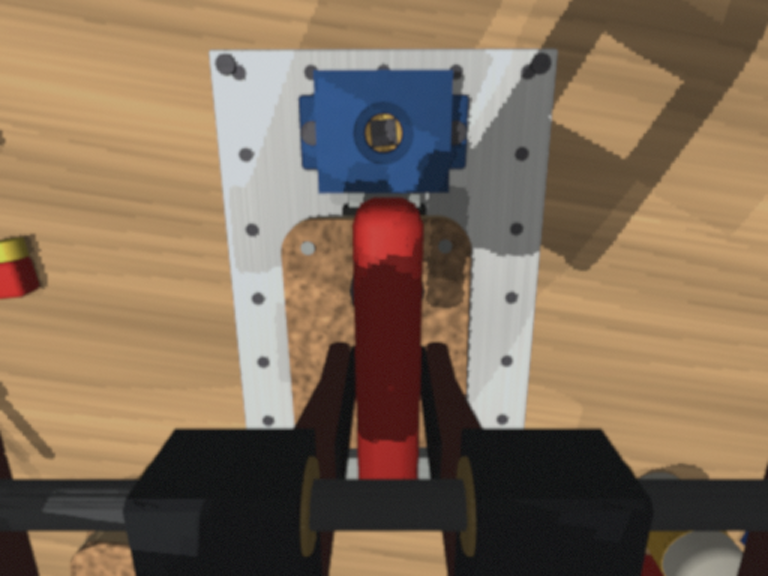

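The wrist view shows the blue block with the bore at (383,132), and the square socket is visible, roughly aligned with the block. Now I'll measure its angle and centre.

```bash
python3 - <<'E'
from h import *
d=dict(np.load("w2.npz")); P=d["P"]
m=comp(d,P,(95,80,20),(130,255,255),(74,88),(380,540),(-260,-80))
h=cv2.morphologyEx(m.astype(np.uint8),cv2.MORPH_CLOSE,np.ones((15,15)))
ys,xs=np.nonzero(h); W=np.array([onplane(d,u,v,80) for u,v in zip(xs,ys)]); print("block top",*box(W))
m=(P[...,2]>10)&(P[...,2]<20)&(cv2.inRange(hsv(d),(0,0,50),(180,70,255))>0); print("plate yaw",*box(P[m]))
x0,y0=235,68; c=d["img"][y0:y0+42,x0:x0+42]
z=d["range_z"][y0:y0+42,x0:x0+42]
print(np.round(P[88,245:268,2]).astype(int))
g=cv2.cvtColor(c,cv2.COLOR_RGB2HSV)
br=cv2.inRange(g,(10,100,60),(35,255,255))
n,l,s,_=cv2.connectedComponentsWithStats(br); i=1+s[1:,4].argmax(); cs=cv2.findContours((l==i).astype(np.uint8),cv2.RETR_CCOMP,cv2.CHAIN_APPROX_NONE)
for k,q in enumerate(cs[0]):
    if len(q)>8:
        f=0 if cs[1][0][k][3]<0 else 1
        W=np.array([onplane(d,u+x0,v+y0,40) for u,v in q[:,0]]); print("hole" if f else "outer",*box(W), cv2.minEnclosingCircle(W[:,:2].astype(np.float32)))
cv2.imwrite("pics/w2c.png",cv2.resize(c,None,fx=13,fy=13,interpolation=cv2.INTER_CUBIC)[...,::-1])
# red handle vs TCP
o=ctrl.get_obs()
m=comp(d,P,(0,150,40),(6,255,255),(180,260),(440,660),(-250,-80)); print("handle",*box(P[m]))
E
```

```text
block top [ 454.9 -168.5] [79.9 68.8] -80.98 80.0 6787
plate yaw [564.3 -82.6] [374.9 352.2] -80.96 14.8 26291
[39 39 20 19 19 21 20 19 19 21 20 18 19 19 19 19 21 19 19 21 39 40 39]
outer [ 464.2 -165.9] [13.3  3.2] -71.89 40.0 27 ((463.8498840332031, -166.0230712890625), 6.636973857879639)
handle [ 527.3 -154.8] [106.   23.9] 9.09 230.0 7731
```

View pics/w2c.png

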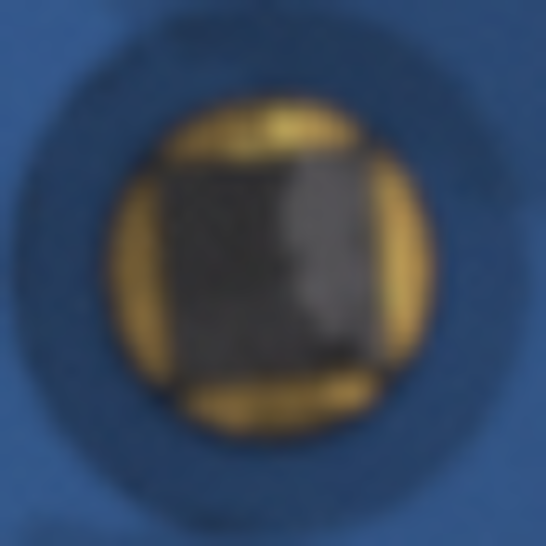

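```bash
python3 - <<'E'
from h import *
d=dict(np.load("w2.npz")); P=d["P"]
xy=np.hypot(P[...,0]-454.5,P[...,1]-168+336)
def fit(m,h):
    n,l,s,_=cv2.connectedComponentsWithStats(m.astype(np.uint8)); i=1+s[1:,4].argmax()
    q=max(cv2.findContours((l==i).astype(np.uint8),cv2.RETR_EXTERNAL,cv2.CHAIN_APPROX_NONE)[0],key=len)
    W=np.array([onplane(d,u,v,h) for u,v in q[:,0]]); print(s[i],*box(W),cv2.fitEllipse(W[:,:2].astype(np.float32)))
fit((xy<20)&(P[...,2]<30),40)
fit((xy<20)&(P[...,2]<45),40)
fit((xy<25)&(P[...,2]<78),80)
pose()
E
```

```text
[247  79  18  19 314] [ 454.5 -168.5] [17.3 17.1] 9.28 40.0 66 ((454.6209716796875, -168.4735870361328), (19.185588836669922, 19.469295501708984), 103.7270278930664)
[244  76  24  25 478] [ 454.6 -168.5] [23.1 23. ] -81.02 40.0 68 ((454.7825012207031, -168.50152587890625), (23.21099090576172, 23.468217849731445), 161.38134765625)
[ 237   70   37   40 1056] [ 455.7 -168.6] [33.2 32. ] 9.74 80.0 137 ((454.9262390136719, -168.68460083007812), (31.1279354095459, 31.699073791503906), 95.8851089477539)
t 6.3 p [ 535.2 -153.7  201.4] yaw_y 99.08 zax [-0.0066  0.002  -1.    ] F [-0.4  0.5 -3.8] M [ 0.06 -0.02 -0.04] w 23.5 q6 -2.03
```

Call:
{"fn": "play_rows", "kwargs": {"increments": "0 0 0 0.01 1;0 0 0 0.015 1.5;0 -0.01 -0.002 0 0;0 -0.02 -0.004 0 0;0 -0.02 -0.004 0 0;0 -0.02 -0.003 0 0;0 -0.0105 -0.002 0 0;0 0 0 0 0;0 0 0 0 0;0 0 0 0 0"}}

```text
t: 7.3
ee_pos: [458.6, -168.6, 229.7]
orientation: [-0.32, 3.124, -0.001]
ft_force: [0.4, -0.3, -5.1]
width: 23.4
```

```bash
python3 - <<'E'
from h import *
pose(); d=cap("wrist"); save(d,"pics/w3.png"); np.savez("w3.npz",P=cloud(d),**d)
for n in("top","scene"):
    d=cap(n);P=cloud(d); m=comp(d,P,(0,150,40),(6,255,255),(200,300),(380,540),(-260,-80)); print(n,*(box(P[m]) if m.sum()>10 else "-"))
    m=comp(d,P,(95,80,20),(130,255,255),(72,88),(380,540),(-260,-80)); print(n,*(box(P[m]) if m.sum()>10 else "-"))
    save(d,f"pics/{n}3.png")
E
```

```text
t 7.3 p [ 458.6 -168.6  229.7] yaw_y 101.68 zax [ 1.2e-03 -3.0e-04 -1.0e+00] F [ 0.4 -0.3 -5.1] M [0.01 0.01 0.  ] w 23.4 q6 -2.152
top -
top -
scene [ 465.7 -160.7] [109.2  33.5] 3.91 257.9 146
scene [ 458.9 -166.4] [80.8 72.6] -76.8 78.0 216
```

View pics/w3.png

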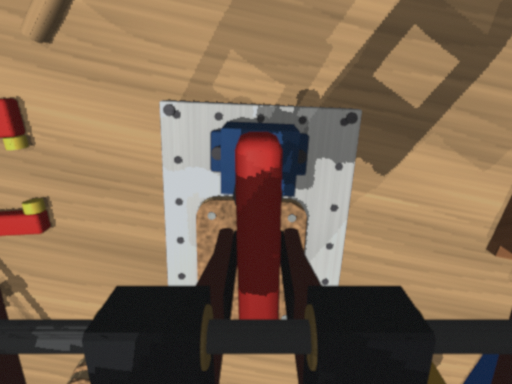

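The handle hides the tip in this view (handle at (258,225), block behind it). I'll correct x by −4 mm and go down, watching the force.

Call:
{"fn": "play_rows", "kwargs": {"increments": "0 -0.004 0 0 0;0 0 0 0 0;0 0 0 0 0;0 0 0 -0.01 0;0 0 0 -0.01 0;0 0 0 -0.005 0;0 0 0 -0.005 0;0 0 0 -0.003 0;0 0 0 0 0"}}

```text
t: 8.35
ee_pos: [453.4, -168.5, 195.9]
orientation: [0.319, -3.125, -0.001]
ft_force: [0.3, 0.3, -4.8]
width: 23.3
```

Call:
{"fn": "play_rows", "kwargs": {"increments": "0 0.001 0 -0.003 0;0 0 0 -0.004 0;0 0 0 -0.004 0;0 0 0 -0.004 0;0 0 0 0 0"}}

```text
t: 8.85
ee_pos: [454.2, -168.5, 180.7]
orientation: [0.319, -3.124, -0.001]
ft_force: [-0.1, 0.3, -4.2]
width: 23.1
```

Call:
{"fn": "play_rows", "kwargs": {"increments": "0 0 0 -0.004 0;0 0 0 -0.004 0;0 0 0 -0.004 0;0 0 0 -0.003 0;0 0 0 0 0"}}

```text
t: 9.35
ee_pos: [454.3, -168.5, 165.8]
orientation: [0.319, -3.125, -0.001]
ft_force: [-0.4, -0.4, -5.1]
width: 23.4
```

Call:
{"fn": "play_rows", "kwargs": {"increments": "0 0 0 -0.003 0;0 0 0 -0.003 0;0 0 0 -0.003 0;0 0 0 0 0"}}

```text
t: 9.75
ee_pos: [454.3, -168.5, 156.9]
orientation: [0.319, -3.125, -0.001]
ft_force: [-0.3, -0.6, -4.2]
width: 23.5
```

Call:
{"fn": "play_rows", "kwargs": {"increments": "0 0 0 -0.003 0;0 0 0 -0.003 0;0 0 0 -0.001 0;0 0 0 -0.001 0;0 0 0 0 0;0 0 0 0 0;0 0 0 0 0"}}

```text
t: 10.45
ee_pos: [454.8, -168.6, 149.5]
orientation: [-0.319, 3.125, -0.0]
ft_force: [1.1, -0.3, -3.9]
width: 23.1
```

```bash
python3 -c "
from h import *
pose()"
```

```text
t 10.45 p [ 454.8 -168.6  149.5] yaw_y 101.67 zax [ 2.e-04 -1.e-04 -1.e+00] F [ 1.1 -0.3 -3.9] M [0.02 0.02 0.04] w 23.1 q6 -2.154
```

Call:
{"fn": "play_rows", "kwargs": {"increments": "0 0 0 -0.001 0;0 0 0 0 0;0 0 0 0 0"}}

```text
t: 10.75
ee_pos: [454.6, -168.6, 148.4]
orientation: [0.319, -3.125, -0.0]
ft_force: [0.5, -0.0, -3.9]
width: 23.4
```

Call:
{"fn": "play_rows", "kwargs": {"increments": "0 0 0 -0.001 0;0 0 0 0 0;0 0 0 0 0"}}

```text
t: 11.05
ee_pos: [454.7, -168.7, 147.4]
orientation: [-0.319, 3.125, -0.0]
ft_force: [0.9, -0.2, -4.5]
width: 23.2
```

Call:
{"fn": "play_rows", "kwargs": {"increments": "0 0 0 -0.001 0;0 0 0 0 0;0 0 0 0 0"}}

```text
t: 11.35
ee_pos: [455.3, -168.9, 147.2]
orientation: [-0.319, 3.124, -0.001]
ft_force: [-1.1, -0.2, 6.0]
width: 23.3
```

Call:
{"fn": "play_rows", "kwargs": {"increments": "0 0 0 -0.001 0;0 0 0 0 0;0 0 0 0 0"}}

```text
t: 11.65
ee_pos: [455.7, -169.1, 147.2]
orientation: [-0.319, 3.123, -0.002]
ft_force: [-4.2, 0.2, 14.8]
width: 23.3
```

```bash
python3 - <<'E'
from h import *
pose()
d=cap("scene"); P=cloud(d); m=comp(d,P,(0,150,40),(6,255,255),(140,230),(380,540),(-260,-80)); print(*box(P[m]))
im=d["img"][90:230,150:300]; cv2.imwrite("pics/s4.png",cv2.resize(im,(750,600)[:2],interpolation=cv2.INTER_CUBIC)[...,::-1])
E
```

```text
t 11.65 p [ 455.7 -169.1  147.2] yaw_y 101.67 zax [ 0.0022 -0.001  -1.    ] F [-4.2  0.2 14.8] M [0.36 0.82 0.03] w 23.3 q6 -2.154
[ 475.1 -157. ] [89.2 31.6] 6.98 176.0 125
```

View pics/s4.png

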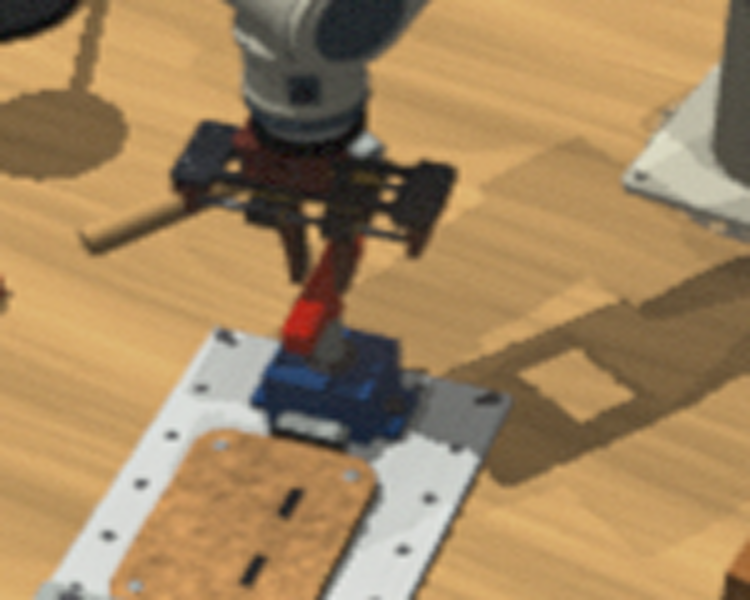

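The scene crop shows the collar sitting on the blue block, and contact was felt at TCP z 147.3. I'll ease off the press and turn clockwise while reading the moment.

Call:
{"fn": "play_rows", "kwargs": {"increments": "0 -0.0005 0.0005 0.001 0;0 0 0 0 -4;0 0 0 0 -5;0 0 0 0 -5;0 0 0 0 -5;0 0 0 0 -5;0 0 0 0 -5;0 0 0 0 -5;0 0 0 0 0"}}

```text
t: 12.6
ee_pos: [454.9, -168.4, 147.2]
orientation: [0.611, 3.08, -0.001]
ft_force: [-1.1, 0.5, 6.4]
width: 23.1
```

```bash
python3 -c "
from h import *
pose()"
```

```text
t 12.6 p [ 454.9 -168.4  147.2] yaw_y 67.55 zax [ 1.6e-03 -7.0e-04 -1.0e+00] F [-1.1  0.5  6.4] M [0.15 0.24 0.09] w 23.1 q6 -1.558
```

Call:
{"fn": "play_rows", "kwargs": {"increments": "0 0 0 0 -5;0 0 0 0 -5;0 0 0 0 -5;0 0 0 0 -5;0 0 0 0 -5;0 0 0 0 -5;0 0 0 0 -5;0 0 0 0 0"}}

```text
t: 13.4
ee_pos: [455.1, -168.3, 147.2]
orientation: [1.509, 2.753, 0.001]
ft_force: [-1.8, 0.3, 4.7]
width: 23.1
```

```bash
cat > m.py <<'E'
from h import *
pose(); a=[]
for n in("scene","top"):
    d=cap(n); P=cloud(d); a.append(ctrl.get_obs()["moment"][2])
    m=comp(d,P,(5,60,60),(20,255,255),(27,40),(480,740),(-260,-40)); print(n,"cork",*box(P[m]))
    m=comp(d,P,(0,0,40),(180,80,255),(38,52),(650,780),(-260,-0)); print(n,"fence",*box(P[m]))
print("Mz",np.round(a,3))
E
python3 m.py
```

```text
t 13.4 p [ 455.1 -168.3  147.2] yaw_y 32.55 zax [ 2.1e-03 -7.0e-04 -1.0e+00] F [-1.8  0.3  4.7] M [0.1  0.08 0.08] w 23.1 q6 -0.947
scene cork [ 606.4 -147. ] [192.2 141.5] 9.39 31.9 1555
scene fence [ 707.1 -125.5] [221.1  56.1] -80.82 43.7 506
top cork [ 607.3 -149. ] [192.4 136.4] 9.15 32.4 738
top fence [ 713.8 -128.2] [219.   33.9] -80.25 44.6 313
Mz [0.103 0.104]
```

Call:
{"fn": "play_rows", "kwargs": {"increments": "0 0 0 0 -5;0 0 0 0 -5;0 0 0 0 -5;0 0 0 0 -5;0 0 0 0 0;0 0 0 0 0"}}

```text
t: 14.1
ee_pos: [455.2, -168.4, 147.2]
orientation: [1.96, 2.452, 0.001]
ft_force: [-0.3, 1.9, 6.1]
width: 23.4
```

```bash
python3 m.py
```

```text
t 14.1 p [ 455.2 -168.4  147.2] yaw_y 12.73 zax [ 2.2e-03 -7.0e-04 -1.0e+00] F [-0.3  1.9  6.1] M [ 0.1  -0.06  0.08] w 23.4 q6 -0.601
scene cork [ 607.  -147.2] [186.3 141.8] 9.16 32.1 1559
scene fence [ 718.9 -123.1] [220.   34.1] -80.38 43.8 504
top cork [ 610. -149.] [189.7 136.8] 9.53 32.8 798
top fence [ 693.6 -131.8] [219.8  74.7] -82.1 44.2 312
Mz [0.053 0.069]
```

Call:
{"fn": "play_rows", "kwargs": {"increments": "0 0 0 0 -5;0 0 0 0 -5;0 0 0 0 -5;0 0 0 0 -5;0 0 0 0 0;0 0 0 0 0"}}

```text
t: 14.8
ee_pos: [455.3, -168.4, 147.2]
orientation: [2.355, 2.076, 0.002]
ft_force: [0.9, 1.2, 6.5]
width: 23.3
```

```bash
python3 m.py
```

```text
t 14.8 p [ 455.3 -168.4  147.2] yaw_y -7.2 zax [ 2.5e-03 -9.0e-04 -1.0e+00] F [0.9 1.2 6.5] M [ 0.   -0.1   0.22] w 23.3 q6 -0.253
scene cork [ 605.9 -147.9] [189.3 143.2] 8.39 31.9 1565
scene fence [ 718.2 -124. ] [221.1  33.6] -81.1 43.9 500
top cork [ 608. -150.] [191.7 136.9] 9.78 32.7 839
top fence [ 685.4 -133.1] [220.2  87.8] -81.42 44.4 304
Mz [0.214 0.184]
```

Call:
{"fn": "play_rows", "kwargs": {"increments": "0 0 0 0 -4;0 0 0 0 -4;0 0 0 0 0;0 0 0 0 0"}}

```text
t: 15.3
ee_pos: [455.4, -168.5, 147.2]
orientation: [2.494, 1.907, 0.002]
ft_force: [1.2, 0.2, 5.6]
width: 23.6
```

```bash
python3 m.py
```

```text
t 15.3 p [ 455.4 -168.5  147.2] yaw_y -15.19 zax [ 0.0027 -0.001  -1.    ] F [1.2 0.2 5.6] M [-0.01 -0.11  0.23] w 23.6 q6 -0.114
scene cork [ 607.3 -147.7] [189.3 142.2] 9.13 32.1 1587
scene fence [ 718.4 -124.1] [220.4  32.9] -80.57 43.7 502
top cork [ 607.8 -149.2] [192.  136.6] 8.54 32.8 830
top fence [ 690.  -132.3] [219.7  78.4] -81.25 43.9 309
Mz [0.306 0.282]
```

Call:
{"fn": "play_rows", "kwargs": {"increments": "0 0 0 0 -4;0 0 0 0 -4;0 0 0 0 0;0 0 0 0 0"}}

```text
t: 15.8
ee_pos: [455.5, -168.5, 147.2]
orientation: [2.62, 1.729, 0.003]
ft_force: [1.0, 0.3, 5.4]
width: 23.5
```

```bash
python3 m.py
```

```text
t 15.8 p [ 455.5 -168.5  147.2] yaw_y -23.18 zax [ 0.0027 -0.0011 -1.    ] F [1.  0.3 5.4] M [-0.06 -0.18  0.31] w 23.5 q6 0.026
scene cork [ 606.8 -147.9] [188.4 142.7] 9.25 31.8 1561
scene fence [ 710.5 -125.2] [221.4  50.8] -82.05 43.8 505
top cork [ 608.1 -149.8] [192.8 137.1] 9.46 32.8 842
top fence [ 694.2 -131.4] [220.9  73.7] -82.95 44.9 306
Mz [0.33  0.323]
```

The torque rose 0.20 → 0.27 → 0.32 N·m in 8° steps, matching the expected slope, so the grip is about 45–60 N. Now I'll relieve the torsion within the socket backlash and withdraw the key.

Call:
{"fn": "play_rows", "kwargs": {"increments": "0 0 0 0 2;0 0 0 0 2.2;0 0 0 0 0;0 0 0 0.002 0;0 0 0 0.004 0;0 0 0 0.006 0;0 0 0 0.01 0;0 0 0 0.015 0;0 0 0 0 0"}}

```text
t: 16.8
ee_pos: [455.5, -168.7, 185.9]
orientation: [2.557, 1.82, 0.003]
ft_force: [0.9, 0.1, -4.2]
width: 23.6
```

```bash
python3 -c "
from h import *
pose()"
```

```text
t 16.8 p [ 455.5 -168.7  185.9] yaw_y -19.13 zax [ 0.0035 -0.0014 -1.    ] F [ 0.9  0.1 -4.2] M [-0.    0.09 -0.04] w 23.6 q6 -0.045
```

Call:
{"fn": "play_rows", "kwargs": {"increments": "0 0 0 0.015 0;0 0 0 0.025 0;0 0 0 0.035 0;0 0 0 0.035 0;0 0 0 0.03 0;0 0 0 0.015 0;0 0 0 0 0"}}

```text
t: 17.5
ee_pos: [455.1, -168.5, 340.8]
orientation: [2.557, 1.819, 0.004]
ft_force: [0.1, -0.5, -4.6]
width: 23.2
```

Call:
{"fn": "play_rows", "kwargs": {"increments": "0 0.0005 0.01 0 3;0 0.001 0.02 0 5;0 0.001 0.03 0 7;0 0.001 0.03 0 7;0 0.001 0.03 0 7;0 0.001 0.03 0 7;0 0.001 0.03 0 7;0 0.001 0.03 0 7;0 0.001 0.03 0 7;0 0.001 0.03 0 7;0 0.001 0.03 0 7;0 0.001 0.03 0 7;0 0.001 0.03 0 7;0 0.001 0.03 0 7;0 0.001 0.03 0 7;0 0.001 0.03 0 7;0 0.0005 0.03 0 5.6;0 0 0.02 0 0;0 0 0.015 0 0;0 0 0.01 0 0"}}

```text
t: 19.5
ee_pos: [469.8, 357.4, 337.5]
orientation: [0.065, -3.14, 0.002]
ft_force: [0.1, 0.1, -4.3]
width: 23.6
```

Call:
{"fn": "play_rows", "kwargs": {"increments": "0 0 0 0 0;0 0 0 0 0;0 0 0 0 0"}}

```text
t: 19.8
ee_pos: [470.2, 356.0, 338.5]
orientation: [-0.066, 3.141, -0.001]
ft_force: [-0.1, 0.2, -4.7]
width: 23.3
```

```bash
python3 - <<'E'
from h import *
pose(); 
for n in("wrist","top"):
    d=cap(n); P=cloud(d)
    for x in (("red",(0,150,40),(6,255,255),(300,400)),("rack",(0,30,20),(25,255,255),(68,82)),("yel",(22,150,60),(35,255,255),(155,190))):
        m=comp(d,P,*x[1:],(380,560),(100,440))
        if m.sum()>50: print(n,x[0],*box(P[m]))
    if n=="wrist": save(d,"pics/w5.png")
E
python3 m.py
```

```text
t 19.8 p [470.2 356.  338.5] yaw_y 92.4 zax [ 1.e-04 -4.e-04 -1.e+00] F [-0.1  0.2 -4.7] M [0.02 0.02 0.02] w 23.3 q6 -0.985
wrist red [464.2 356. ] [106.9  24. ] 2.89 369.0 7817
wrist rack [469.5 290.8] [240.7  90.4] 89.48 74.7 7229
wrist yel [467.1 227. ] [116.7  24.3] 0.07 172.7 2561
top rack [466.7 270.8] [205.4  90.5] 89.33 74.5 743
top yel [465.7 224.3] [117.1  25.3] 0.85 172.4 179
t 19.9 p [470.3 356.1 338.6] yaw_y 92.4 zax [ 2.e-04 -1.e-04 -1.e+00] F [-0.7 -0.4 -4.8] M [ 0.03 -0.01 -0.02] w 23.4 q6 -0.985
scene cork [ 606.4 -147.8] [187.4 143.3] 9.36 32.2 1571
scene fence [ 710.5 -125.3] [220.  49.] -81.92 44.0 498
top cork [ 608.7 -149.6] [191.1 137.6] 9.2 32.8 1212
top fence [ 713.7 -128.7] [219.1  31.3] -81.1 44.4 303
Mz [-0.001  0.036]
```

View pics/w5.png

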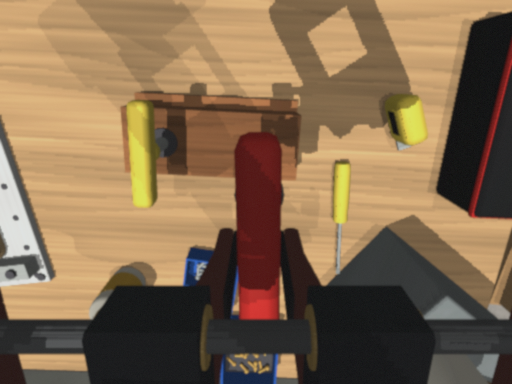

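The wrist view shows the red key held over the free hole (key at (258,200)), and the yellow key is undisturbed at (141,155). Rack fit puts the hole at (470.0, 355.8), which matches the TCP, so I'll lower it.

Call:
{"fn": "play_rows", "kwargs": {"increments": "0 0 0 -0.015 0;0 0 0 -0.025 0;0 0 0 -0.025 0;0 0 0 -0.025 0;0 0 0 -0.025 0;0 0 0 -0.012 0;0 0 0 -0.006 0;0 0 0 0 0;0 0 0 -0.005 0;0 0 0 -0.005 0;0 0 0 -0.005 0;0 0 0 0 0"}}

```text
t: 21.2
ee_pos: [469.8, 356.6, 189.8]
orientation: [0.068, -3.14, 0.001]
ft_force: [0.2, 0.5, -4.2]
width: 23.2
```

Call:
{"fn": "play_rows", "kwargs": {"increments": "0 0 0 -0.006 0;0 0 0 -0.008 0;0 0 0 -0.008 0;0 0 0 -0.008 0;0 0 0 -0.006 0;0 0 0 -0.004 0;0 0 0 -0.004 0;0 0 0 -0.002 0;0 0 0 0 0"}}

```text
t: 22.1
ee_pos: [470.1, 356.8, 144.2]
orientation: [0.068, -3.141, 0.0]
ft_force: [-0.6, -0.4, -4.3]
width: 23.6
```

Call:
{"fn": "play_rows", "kwargs": {"increments": "0 0 0 -0.001 0;0 0 0 -0.001 0;0 0 0 0 0;0 0 0 0 0"}}

```text
t: 22.5
ee_pos: [470.3, 357.0, 142.5]
orientation: [-0.068, 3.141, 0.0]
ft_force: [-0.2, 0.2, -4.0]
width: 23.4
```

Call:
{"fn": "play_rows", "kwargs": {"increments": "0 0 -0.001 -0.001 0;0 0 0 0 0;0 0 0 0 0"}}

```text
t: 22.8
ee_pos: [470.8, 356.7, 142.5]
orientation: [-0.067, 3.139, 0.003]
ft_force: [-0.7, 2.1, 5.8]
width: 23.5
```

The key is seated (upward force felt at TCP z 142.5). Now I'll open, rise and check.

Call:
{"fn": "play_rows", "kwargs": {"increments": "0.3 0 0 0 0;0.6 0 0 0 0;1 0 0 0 0;1 0 0 0 0;1 0 0 0 0;1 0 0 0 0;1 0 0 0 0;1 0 0 0 0;1 0 0 0 0;1 0 0 0 0"}}

```text
t: 23.8
ee_pos: [470.2, 355.9, 141.4]
orientation: [-0.068, 3.141, -0.0]
ft_force: [0.4, 0.0, -0.2]
width: 87.5
```

Call:
{"fn": "play_rows", "kwargs": {"increments": "1 0 0 0.01 0;1 0 0 0.02 0;1 0 0 0.025 0;1 0 0 0.025 0;1 0 0 0.025 0;1 0 0 0.025 0;1 0 0 0.025 0;1 0 0 0.025 0;1 0 0 0.02 0;1 0 0 0.01 0;1 0 0 0 0;1 0 0 0 0;1 0 0 0 0"}}

```text
t: 25.1
ee_pos: [469.6, 355.5, 350.0]
orientation: [0.068, -3.139, 0.002]
ft_force: [-0.2, 0.3, -1.0]
width: 88.0
```

```bash
python3 - <<'E'
from h import *
pose(); d=cap("wrist"); save(d,"pics/w6.png"); P=cloud(d)
for nm,lo,hi,zr in(("red",(0,150,60),(6,255,255),(155,190)),("yel",(22,150,60),(35,255,255),(155,190))):
    m=comp(d,P,lo,hi,zr,(300,700)); print(nm,*box(P[m]))
    q=P[m]; A=np.c_[q[:,:2]-q[:,:2].mean(0),np.ones(len(q))]; print("slope",np.linalg.lstsq(A[q[:,2]>168],q[q[:,2]>168][:,2],rcond=None)[0])
E
python3 m.py
```

```text
t 25.1 p [469.6 355.5 350. ] yaw_y 92.47 zax [-0.0018 -0.0013 -1.    ] F [-0.2  0.3 -1. ] M [-0.02  0.01 -0.  ] w 88.0 q6 -0.986
red [469.9 357.7] [117.5  23.4] 2.2 173.0 2032
slope [3.62388214e-03 1.09101429e-02 1.72763680e+02]
yel [467.4 226.4] [116.7  24.6] -0.5 172.8 2396
slope [ 1.47008823e-03 -9.16350244e-02  1.72591371e+02]
t 25.15 p [469.6 355.5 350. ] yaw_y 92.47 zax [-0.0019 -0.0014 -1.    ] F [ 0.4  0.1 -0.2] M [ 0.04  0.01 -0.01] w 87.7 q6 -0.986
scene cork [ 605.5 -147.7] [188.1 142.5] 9.28 32.1 1573
scene fence [ 711.2 -125.1] [222.3  49.4] -80.98 43.8 511
top cork [ 608.5 -149.8] [191.2 137.7] 9.49 32.9 1199
top fence [ 706.6 -129.6] [220.   46.2] -81.64 44.5 309
Mz [ 0.037 -0.01 ]
```

View pics/w6.png

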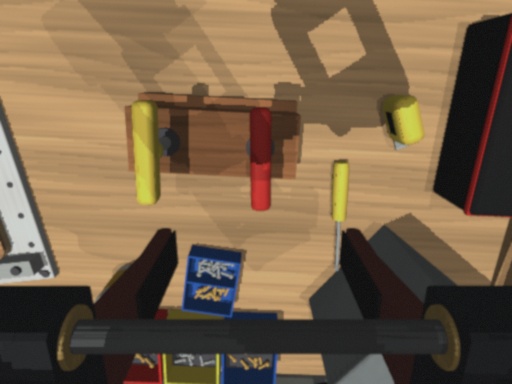

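The red key stands back at (260,158) with its handle top at 173 mm, as at the start. The gripper is clear, so I'm handing in.

```bash
python3 -c "
from workcell import ctrl
print(ctrl.close_job())"
```

```text
the job is handed in; nothing more can be done
None
```

The panel is clamped and the red key is back in its own rack hole. I handed the job in at about 25 s of the 64 s allowed.

- **Socket:** I read the socket angle through the bore with the wrist camera. The key went in first try, and I felt the collar meet the block.
- **Clamping:** I turned the key clockwise about 125°. Torque rose 0.20 → 0.27 → 0.32 N·m over the last two 8° steps, as the screw data predicts, so I estimate a grip of about 45–60 N. I never measured that force directly.
- **Key in the rack:** The handle top is at 173 mm, the same as at the start. Its position is within about 1.5 mm of where it started, and the fitted tilt is about 0.01 rad.
- **Panel squareness:** The panel reads 9.3–9.5° and the fixture 9.0°, so about 0.005–0.009 rad off against the 0.02 limit. Single readings scatter by about 0.5°.
- **Yellow key and bystanders:** The yellow key's position is unchanged. Its fitted tilt of 0.09 rad is, I think, a fit artefact from pixels on the side of the handle. I didn't measure the bystanders one by one. The driver, tape and screw box look unmoved in the last wrist view; the mallet, glue and bar clamp weren't checked at the end.
- **Disagreements:** The top and scene cameras differ by up to about 7 mm, so I used the wrist camera for fine positions. My first estimate of where the collar would touch down was 3 mm too high; the felt contact settled it.

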